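# Set the length stop and load an offcut in a crosscut jig

### The arm

A 7-joint arm with a two-finger parallel gripper is mounted at the origin on a cart in front of the work surface, level with it; the furniture and walls round the work are solid. World frame = base frame: x ahead of the robot, y to its left, z up, the work surface at z = 0. Lengths are in m, angles in rad, forces in N, time in s.
With the tool pointing down it reaches from about 0.35 to 0.9 m from the base axis. Payload 8.1 kg.
Tool frame: the origin (TCP) lies at the centre of the arm's flange, where the gripper is bolted on; the fingertips stand 178 mm ahead of it and the grasp point (between the pads) lies 159 mm ahead of it; z points along the fingers, y is the line along which they close (so a half turn about z gives the same grasp; the last joint's range is limited). The gripper opens to 92 mm and grips with 3 to 60 N. Pads are 19 mm wide; open, the fingers measure 130 mm over their backs; the gripper's body (75 mm by 190 mm) begins 47 mm behind the grasp point.
Start: joints at [1.07, 0.434, 0.025, 1.573, -0.012, 1.134, -0.075], TCP at [0.242, -0.576, 0.405] pointing down, gripper open.
Joint ranges: [-2.62, 2.62], [-0.44, 2.09], [-1.27, 1.32], [0.08, 2.57], [-1.32, 4.46], [0.12, 2], [-2.74, 2.74]. Speed limits (rad/s): [2.22, 2.22, 3.01, 3.01, 3.14, 3.14, 3.14].

### API

Orientations are given as a unit quaternion [x, y, z, w].
In Python, from rig import env gives the robot as it stands.
- The arm moves only by the shell command python3 -m pendant 'ROWS'. ROWS is JSON, a list of rows, each a list of 3 entries, a list of its own where there are three numbers: the opening, from 0 (shut) to 1 (fully open), then the shift along the tool's x, y, z in cm, then the turn about the tool's z in degrees. A call has 1 to 20 rows; each row is the pose to reach, as a shift and turn from the pose commanded when the call began, along the tool's axes at that moment; what a row does not reach only later rows make up. A row lasts 1/8 s, in which the tool goes at most 62.5 mm and 10.7 degrees, less where a joint would pass 70% of its speed; a pose out of reach is approached as far as the arm can. A call with a gripper value outside its range is refused whole. The fingers move at their own pace and stop on an object; the grip force is fixed at half the most. Time passes only in rows, so rows that repeat a pose let the fingers close. It gives the time, the measured TCP pose, the force, the opening and the grip force at its end, in the units of the state.
- env.observe(): the state, without advancing time (a new reading comes with each control period).
- env.grab_frame(name): name is "scene" or "top" or "wrist"; returns a dict with "pixels" (384x512x3 uint8, red, green, blue), "fx", "fy", "cx", "cy" (pixels), "k1" (the pictures are not rectified: a ray, as slopes to the right and down, at radius r is drawn at 1 + k1 r^2 times it, then the intrinsics apply), "T" (4x4, takes a point from camera to world coordinates); the wrist camera has in their place "T_tool_cam" (4x4, takes a point from camera to tool coordinates, whose origin is the TCP and whose axes are the flange's). Camera axes: x right, y down, z forward; pixel columns grow to the right and rows downward; lengths in m; the calibration is good to about 2 mm. A picture is of the moment at which its call begins: read the wrist's pose just before it. There is no depth.
- env.finish_job(): hands the job in; it is judged then, once.
Trained networks look in a picture, given as the dict that the camera call returned (one of the last four; its "shot" number tells which), for a name from the list of things; names that differ only in an ending like _2 or _b are one class to them, and where a whole thing is asked for, a point or a joint stands for the part that bears it (a point fixed in the world has none). Each returns a list of dicts, best first, with "p" (0 to 1); they miss things now and then, are a little off and sometimes report something else, mostly with a low value. They report only what shows in the picture. A call takes as long as a camera call.
- env.recognise(picture, query): "rect" ([left, top, right, bottom] in pixels, round what is visible of it).
- env.trace(picture, query): "pixels" (384x512 bool, what is visible of it) and "rect" ([left, top, right, bottom] in pixels, round what is visible of it).
- env.landmark_of(picture, query): "at" ([column, row] in pixels: a listed point, or the origin of a listed thing).
The state is a dict: "clock": time; "joints": joint angles; "joint_vel": joint speeds; "effort": joint torques, N m; "position": TCP position; "eef_rot": TCP orientation; "ft_force": force on the tool from outside, world axes, zero at the start; "torque": the same for the moment, N m; "finger_gap": finger opening in m; "grip_force": force on a finger pad.
Only numpy, scipy, OpenCV 4.12 (cv2) and the standard library are available. Lean on these libraries where they do the work, as an engineer would, in place of code of your own. Each camera call takes 0.05 s, during which the arm holds its last target. There are 200 camera calls.

### The job

Get the short board ready to be sawn to length in the crosscut jig. First slide the length stop by its orange knob all the way along its track, away from the saw slot, until it is fully home against the dark steel end collar; then lay the board flat on the jig's base, lengthwise along the fence, and push it up flush against the fence with its end butted against the stop. Leave the tape measure and the calliper where they lie.

Things in the scene. Friction and masses are not known exactly. Their poses are not given: they have to be found in the camera images.
- saw_jig: Crosscut jig, fixed to the bench: plywood base 150 (x) x 260 (y) mm, its top 22 mm above the bench, with a dark wooden fence along its far edge. Origin: centre of its underside; x points across the base towards the fence, y along the fence, z up. Free base in front of the fence: x = -75 to +45 mm.
- fence_foot (a point): Where the fence's front face (it looks to the jig's -x) meets the base top, at the jig's y = 0; axes as the jig's. The fence runs the base's whole length, is 22 mm thick and 34 mm high above the base. On it lies an aluminium track 22 mm wide and 10 mm high, its top 66 mm above the bench, with the dark steel end collar (14 mm long, centre at y = +82 mm, top 78 mm above the bench).
- saw_slot (a point): Top of the 3 mm wide saw slot in the fence's front face, at the jig's y = -50 mm. Between it and the end collar the stop slides.
- length_stop (a joint): Position of the length stop along the track, in m: 0 is nearest the saw slot, 0.080 is fully home against the end collar; it grows towards the jig's +y. It moves in a straight line along the jig's y, drags with about 2.5 N and stays where it is left. Fully home, its working face lies at the jig's y = +50 mm.
- stop_knob (a point): Centre of the orange star knob on the length stop, above the track's middle line, 94.5 mm above the bench: 32 mm across, 26 mm high, upright, does not turn. 18 mm below this point is the top of the aluminium saddle, 30 mm long in y, reaching from 40 mm before (-x) to 13 mm behind the knob's axis. Moves with the stop.
- stop_face (a point): Working face of the length stop at the fence's front face and base top (22 mm above the bench); axes as the jig's. It looks to the jig's -y, towards the saw slot. The stop's foot reaches 29 mm from the fence to -x, is 18 mm thick to +y and stands from 2 mm above the base up to the saddle. Moves with the stop.
- board: Short board, a light brown wooden offcut 38 (x) x 120 (y) x 19 (z) mm, 45 g, loose. Origin: centre of its underside; y along its length, z up. It starts lying flat on the bench to the right of the jig. Either end and either broad face may be used. In its place its centre is 19 mm from the fence's face and 60 mm from the stop's face.
- tape_measure: Yellow tape measure 43 x 90 x 62 mm, loose, near the front edge of the bench, in front of the jig and the board; leave it alone. Origin: centre of its underside.
- calliper: Steel dial calliper 68 x 210 x 14 mm, loose, lying flat behind and to the right of the jig; leave it alone. Origin: centre of its underside.

How it is judged:
By the outcome, as a careful person would: the job done as asked, in the order asked, and still so for the second after the job is handed in, with the robot touching nothing.
It also fails if it takes over 72 s, if anything falls off the work surface, if the arm or the gripper's body presses on something with over 40 N, if the wrist force passes 120 N, or if a joint passes its speed limit or range.

## Working session

There is one attempt and no reset: what is moved stays moved. The work goes in short steps, Python scripts to look and compute and a shell command to move; the robot and the scene stay as the last step left them, time stands still between calls to the robot, and variables do not carry over. Pictures are saved under pics/ and viewed, at most 10 in all, crops included, and the job is handed in when it is done.

```bash
mkdir -p pics
cat > h.py <<'E'
import numpy as np, cv2
from scipy.spatial.transform import Rotation as R
from rig import env
def pose(s=None):
    s=s or env.observe(); T=np.eye(4); T[:3,:3]=R.from_quat(s["eef_rot"]).as_matrix(); T[:3,3]=s["position"]; return T
def grab(n):
    P=pose(); f=env.grab_frame(n)
    f["W"]=np.array(f["T"]) if "T" in f else P@np.array(f["T_tool_cam"]); return f
def und(f,px):
    px=np.atleast_2d(np.array(px,float)); d=np.c_[(px[:,0]-f["cx"])/f["fx"],(px[:,1]-f["cy"])/f["fy"]]
    u=d.copy()
    for _ in range(20): u=d/(1+f["k1"]*(u**2).sum(1,keepdims=True))
    return u
def toz(f,px,z):
    u=und(f,px); d=np.c_[u,np.ones(len(u))]@f["W"][:3,:3].T; o=f["W"][:3,3]
    return o+d*((z-o[2])/d[:,2:])
def proj(f,p):
    q=(np.atleast_2d(p)-f["W"][:3,3])@f["W"][:3,:3]; u=q[:,:2]/q[:,2:]
    u=u*(1+f["k1"]*(u**2).sum(1,keepdims=True)); return u*[f["fx"],f["fy"]]+[f["cx"],f["cy"]]
def save(f,n): cv2.imwrite("pics/"+n,f["pixels"][:,:,::-1])
def rect(f,q,z):
    t=env.trace(f,q)
    if not t: return None
    c,_=cv2.findContours(t[0]["pixels"].astype(np.uint8),cv2.RETR_EXTERNAL,cv2.CHAIN_APPROX_NONE)
    c=max(c,key=cv2.contourArea)[:,0]; w=toz(f,c,z)[:,:2]
    r=cv2.minAreaRect((w*1000).astype(np.float32)); return t[0]["p"],r,cv2.boxPoints(r).round(1).tolist()
def totool(p):  # world point -> tool coords cm
    T=pose(); return (T[:3,:3].T@(np.array(p)-T[:3,3])*100).round(2)
E
python3 - <<'E'
from h import *
s=env.observe(); print(pose(s).round(3))
ims=[]
for n in("top","scene"):
    f=grab(n); ims.append(f["pixels"]); save(f,n+"0.png"); print(n,f["W"].round(2).tolist())
    for q,z in(("fence_foot",.022),("saw_slot",.056),("stop_knob",.0945),("stop_face",.022),("board",0),("saw_jig",0),("tape_measure",0),("calliper",0)):
        l=env.landmark_of(f,q)
        print(q,[(round(a["p"],2),np.round(a["at"]),toz(f,a["at"],z)[0].round(3)) for a in l[:2]])
    print(rect(f,"board",.019))
E
```

```text
[[ 0.922  0.387 -0.001  0.242]
 [ 0.387 -0.922  0.001 -0.576]
 [-0.    -0.002 -1.     0.404]
 [ 0.     0.     0.     1.   ]]
top [[-0.03, -0.98, 0.17, 0.36], [-1.0, 0.03, 0.02, -0.25], [-0.03, -0.17, -0.98, 0.92], [0.0, 0.0, 0.0, 1.0]]
fence_foot [(0.76, array([212., 145.]), array([ 0.619, -0.146,  0.022]))]
saw_slot [(0.91, array([232., 137.]), array([ 0.624, -0.192,  0.056]))]
stop_knob [(0.65, array([202., 130.]), array([ 0.63 , -0.135,  0.095]))]
stop_face [(0.65, array([215., 144.]), array([ 0.621, -0.153,  0.022]))]
board [(0.88, array([328., 189.]), array([ 0.519, -0.39 ,  0.   ]))]
saw_jig [(0.65, array([211., 168.]), array([ 0.573, -0.141,  0.   ])), (0.54, array([337., 113.]), array([ 0.689, -0.417,  0.   ]))]
tape_measure [(0.9, array([263., 267.]), array([ 0.361, -0.245,  0.   ]))]
calliper [(0.6, array([337., 110.]), array([ 0.694, -0.418,  0.   ]))]
(0.58, ((513.6957397460938, -386.8726501464844), (43.903499603271484, 120.90801239013672), 4.303482532501221), [[487.29998779296875, -328.20001220703125], [496.29998779296875, -448.79998779296875], [540.0999755859375, -445.5
[... 462 characters left out ...]
array([ 0.613, -0.148,  0.022])), (0.21, array([196., 232.]), array([ 0.618, -0.146,  0.022]))]
board [(0.82, array([292., 200.]), array([ 0.51 , -0.381,  0.   ]))]
saw_jig [(0.76, array([210., 246.]), array([ 0.579, -0.146,  0.   ])), (0.71, array([189., 211.]), array([ 0.693, -0.197,  0.   ]))]
tape_measure [(0.89, array([314., 263.]), array([ 0.362, -0.25 ,  0.   ]))]
calliper [(0.81, array([246., 162.]), array([ 0.692, -0.428, -0.   ]))]
(0.7, ((511.73345947265625, -378.89654541015625), (46.87314987182617, 133.27545166015625), 4.440216541290283), [[483.20001220703125, -314.29998779296875], [493.5, -447.1000061035156], [540.2999877929688, -443.5], [529.9000244140625, -310.6000061035156]])
```

```bash
ls
```

```text
h.py
pics
```

View pics/top0.png

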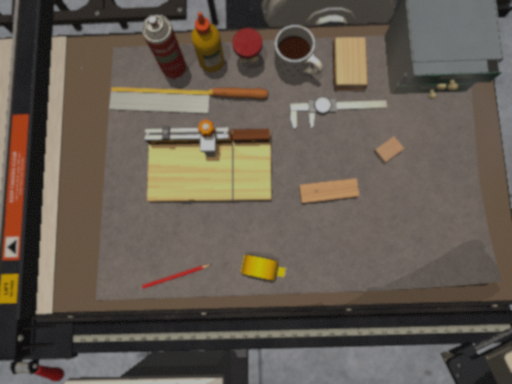

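View pics/scene0.png

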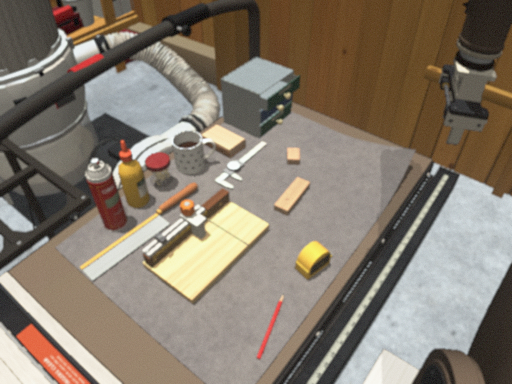

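The top view shows the jig with its base front edge from (148,201) to (271,200), the knob at (206,127), the board at (329,190) and the bottles behind. The scene view agrees, with the knob at (187,207) and the board at (292,195). Next I need the jig's yaw and the hover move.

Run:
```python
from h import *
f=grab("top")
w=toz(f,[[148,201],[271,200]],.022); print(w.round(3)); d=w[0]-w[1]; print(np.degrees(np.arctan2(-d[0],d[1])))
r=rect(f,"stop_knob",.1); print(r)
k=toz(f,[[206,127]],.0945)[0]; print(k, totool([k[0]-.06,k[1],.40]))
```

```text
[[ 0.503 -0.012  0.022]
 [ 0.497 -0.267  0.022]]
-1.2872568701964326
(0.86, ((611.9107055664062, -145.43173217773438), (31.30312156677246, 70.86602020263672), 89.3384780883789), [[576.2999877929688, -160.6999969482422], [647.2000122070312, -161.5], [647.5, -130.1999969482422], [576.7000122070312, -129.39999389648438]])
[ 0.63482661 -0.14303367  0.0945    ] [ 47.45 -27.05   0.47]
```

```bash
python3 -m pendant '[[1,[47,-27,0],24],[1,[47,-27,0],24],[1,[47,-27,0],24],[1,[47,-27,0],24],[1,[47,-27,0],24],[1,[47,-27,0],24],[1,[47,-27,0],24],[1,[47,-27,0],24],[1,[47,-27,0],24],[1,[47,-27,0],24],[1,[47,-27,0],24],[1,[47,-27,0],24]]'
python3 - <<'E'
from h import *
f=grab("wrist"); save(f,"w1.png"); print(pose().round(3), f["W"].round(3))
for q,z in(("fence_foot",.022),("saw_slot",.056),("stop_knob",.0945),("stop_face",.022)):
    l=env.landmark_of(f,q)
    print(q,[(round(a["p"],2),np.round(a["at"]),toz(f,a["at"],z)[0].round(4)) for a in l[:2]])
E
```

```text
clock: 2.6
position: [0.5701, -0.1468, 0.4048]
eef_rot: [1.0, -0.012, -0.0, 0.0]
ft_force: [-0.3, -0.5, -0.4]
finger_gap: 0.0919
grip_force: 0.0
[[ 1.    -0.024 -0.     0.57 ]
 [-0.024 -1.    -0.001 -0.147]
 [-0.     0.001 -1.     0.405]
 [ 0.     0.     0.     1.   ]] [[-0.024 -0.954 -0.3    0.652]
 [-1.     0.023  0.006 -0.148]
 [ 0.001  0.3   -0.954  0.385]
 [ 0.     0.     0.     1.   ]]
fence_foot [(0.58, array([251., 115.]), array([ 0.6236, -0.1422,  0.022 ]))]
saw_slot [(0.95, array([303., 118.]), array([ 0.6218, -0.1909,  0.056 ]))]
stop_knob []
stop_face [(0.18, array([302., 118.]), array([ 0.6188, -0.1939,  0.022 ]))]
```

View pics/w1.png

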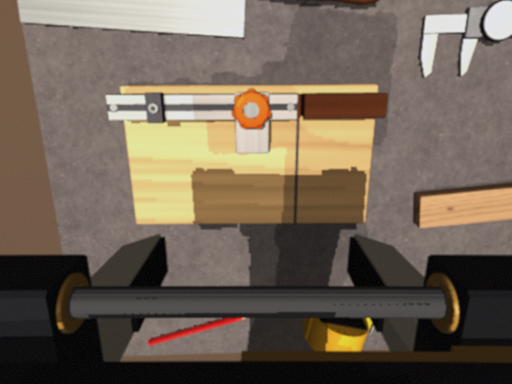

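The wrist view has the knob at (252,109), the collar at (154,108), the slot line at x≈296, and the base front corners at (136,223) and (366,222).

Run:
```python
from h import *
f=grab("wrist")
a=f["pixels"].astype(int); m=((a[...,0]>170)&(a[...,1]<140)&(a[...,2]<80)).astype(np.uint8); m[200:]=0
n,l,st,ce=cv2.connectedComponentsWithStats(m); i=1+np.argmax(st[1:,4]); print(st[i]); x,y,w,h=st[i][:4]
k=toz(f,[[x+w/2,y+h/2]],.1)[0]; print("knob",k.round(4))
c=toz(f,[[154,108]],.078)[0]; print("collar",c.round(4))
b=toz(f,[[136,223],[366,222],[122,87],[377,86]],.022); print(b.round(4))
print("slot",toz(f,[[295.5,222]],.022).round(4), toz(f,[[300,107]],.056).round(4))
print(totool([k[0],k[1],.262]))
```

```text
[234  89  39  40 838]
knob [ 0.6345 -0.1443  0.1   ]
collar [ 0.6358 -0.0583  0.078 ]
[[ 0.5075 -0.0076  0.022 ]
 [ 0.5027 -0.2671  0.022 ]
 [ 0.6538 -0.0125  0.022 ]
 [ 0.649  -0.2674  0.022 ]]
slot [[ 0.5045 -0.1876  0.022 ]] [[ 0.6326 -0.1868  0.056 ]]
[ 6.38 -0.29 14.28]
```

```bash
python3 -m pendant '[[1,[6.4,-0.3,5],0],[1,[6.4,-0.3,9],0],[1,[6.4,-0.3,12],0],[1,[6.4,-0.3,14.2],0],[1,[6.4,-0.3,14.2],0],[0,[6.4,-0.3,14.2],0],[0,[6.4,-0.3,14.2],0],[0,[6.4,-0.3,14.2],0],[0,[6.4,-0.3,14.2],0],[0,[6.4,-0.3,14.2],0],[0,[6.4,-0.3,14.2],0]]'
```

```text
clock: 4.28
position: [0.6349, -0.1436, 0.2627]
eef_rot: [1.0, -0.011, -0.0, 0.0]
ft_force: [0.0, 0.0, 0.2]
finger_gap: 0.0361
grip_force: 0.0
```

```bash
python3 -m pendant '[[0,[0,0,0],0],[0,[0,0,0],0],[0,[0,0,0],0]]'
```

```text
clock: 4.65
position: [0.6349, -0.1437, 0.2627]
eef_rot: [1.0, -0.011, -0.0, 0.0]
ft_force: [0.2, -1.6, -0.4]
finger_gap: 0.0278
grip_force: 30.0
```

```bash
python3 -m pendant '[[0,[0,-1.5,0],0],[0,[0,-3,0],0],[0,[0,-4.5,0],0],[0,[0,-5.6,0],0],[0,[0,-6,0],0],[0,[0,-6,0],0],[0,[0,-6,0],0]]'
```

```text
clock: 5.52
position: [0.6361, -0.0829, 0.2627]
eef_rot: [1.0, -0.01, -0.0, -0.001]
ft_force: [-1.5, 3.0, 0.6]
finger_gap: 0.0283
grip_force: 30.0
```

```bash
python3 -m pendant '[[0,[0,-0.2,0],0],[0,[0,-0.3,0],0],[0,[0,-0.3,0],0]]'; python3 -m pendant '[[0,[0,-0.2,0],0],[0,[0,-0.3,0],0],[0,[0,-0.3,0],0]]'
```

```text
clock: 5.9
position: [0.6361, -0.0813, 0.2627]
eef_rot: [1.0, -0.011, -0.0, 0.0]
ft_force: [-2.7, -2.4, 1.2]
finger_gap: 0.0283
grip_force: 30.0
clock: 6.28
position: [0.6361, -0.0805, 0.2627]
eef_rot: [1.0, -0.012, -0.0, 0.002]
ft_force: [-2.0, -9.4, 0.2]
finger_gap: 0.0287
grip_force: 30.0
```

```bash
python3 -m pendant '[[0,[0,-0.2,0],0],[0,[0,-0.4,0],0],[0,[0,-0.4,0],0],[0,[0,-0.4,0],0]]'
```

```text
clock: 6.78
position: [0.6361, -0.0797, 0.2627]
eef_rot: [1.0, -0.013, 0.0, 0.004]
ft_force: [-0.7, -18.5, -0.8]
finger_gap: 0.0283
grip_force: 30.0
```

```bash
python3 -m pendant '[[0,[0,0.4,0],0],[1,[0,0.4,0],0],[1,[0,0.4,0],0],[1,[0,0.4,0],0],[1,[0,0.4,0],0],[1,[0,0.4,0],0],[1,[0,0.4,-3],0],[1,[0,0.4,-8],0],[1,[0,0.4,-12],0]]'
python3 - <<'E'
from h import *
s=env.observe(); print(s["finger_gap"],s["position"])
f=grab("top"); save(f,"t2.png")
p=f["pixels"]; cv2.imwrite("pics/t2c.png",cv2.resize(p[90:215,130:390,::-1],None,fx=3,fy=3,interpolation=cv2.INTER_CUBIC))
print(rect(f,"board",.019)); print(totool([.514,-.387,.35]))
E
```

```text
clock: 7.9
position: [0.6364, -0.0775, 0.3846]
eef_rot: [1.0, -0.011, 0.001, -0.0]
ft_force: [0.0, -0.0, 0.6]
finger_gap: 0.0918
grip_force: 0.0
0.09178448292120586 [ 0.63635241 -0.07752846  0.38462739]
(0.7, ((514.1048583984375, -387.13433837890625), (40.29124450683594, 121.50663757324219), 4.649577617645264), [[489.1000061035156, -328.20001220703125], [499.0, -449.29998779296875], [539.0999755859375, -446.1000061035156], [529.2999877929688, -324.8999938964844]])
[-11.72  31.2    3.71]
```

View pics/t2c.png

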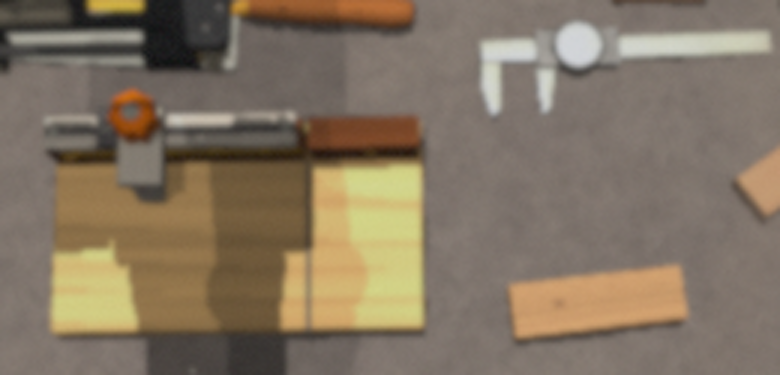

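```bash
python3 -c "
from h import *
print(env.observe()['joints'],pose().round(4).tolist()); print(totool([.50,-.387,.36]),totool([.45,-.387,.36]))"
```

```text
[ 0.08838957  0.47633417 -0.07542392  1.54755228  0.03876924  1.11070641
 -1.58761024] [[0.9997, -0.0212, 0.0084, 0.6375], [-0.0212, -0.9998, -0.0004, -0.0776], [0.0085, 0.0002, -1.0, 0.388], [0.0, 0.0, 0.0, 1.0]]
[-13.11  31.23   2.69] [-18.11  31.33   2.65]
```

```bash
python3 -m pendant '[[1,[-11.6,35.5,0],-96],[1,[-11.6,35.5,0],-96],[1,[-11.6,35.5,2],-96],[1,[-11.6,35.5,2],-96],[1,[-11.6,35.5,2],-96],[1,[-11.6,35.5,2],-96],[1,[-11.6,35.5,2],-96],[1,[-11.6,35.5,2],-96],[1,[-11.6,35.5,2],-96],[1,[-11.6,35.5,2],-96],[1,[-11.6,35.5,2],-96],[1,[-11.6,35.5,2],-96]]'
python3 - <<'E'
from h import *
f=grab("wrist"); save(f,"w2.png"); print(pose().round(3).tolist())
print(rect(f,"board",.019)); print(rect(f,"board",0.0))
l=env.landmark_of(f,"board"); print([(a["p"],a["at"],toz(f,a["at"],0)) for a in l])
E
```

```text
clock: 9.5
position: [0.5129, -0.4299, 0.3626]
eef_rot: [0.678, 0.735, -0.0, -0.0]
ft_force: [-0.8, -0.8, -0.4]
finger_gap: 0.0914
grip_force: 0.0
[[-0.082, 0.997, -0.0, 0.513], [0.997, 0.082, -0.0, -0.43], [-0.0, -0.0, -1.0, 0.363], [0.0, 0.0, 0.0, 1.0]]
(0.97, ((516.224853515625, -387.98016357421875), (38.40265655517578, 120.81584167480469), 4.7371320724487305), [[492.1000061035156, -329.3999938964844], [502.1000061035156, -449.79998779296875], [540.2999877929688, -446.6000061035156], [530.4000244140625, -326.20001220703125]])
(0.97, ((516.7625732421875, -390.2762756347656), (40.65587615966797, 127.90457916259766), 4.7371392250061035), [[491.20001220703125, -328.20001220703125], [501.79998779296875, -455.70001220703125], [542.2999877929688, -452.29998779296875], [531.7000122070312, -324.8999938964844]])
[(0.91, [262.6, 130.6], array([[ 0.51542831, -0.3901427 ,  0.        ]]))]
```

View pics/w2.png

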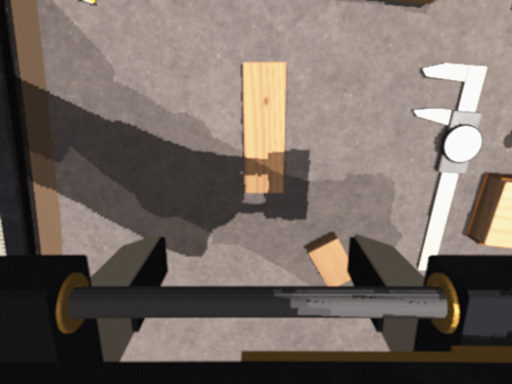

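The board shows clearly at (264,127), and its measured 38 x 121 mm matches the given size. The small block at (330,258) is clear of the fingers.

```bash
python3 -m pendant '[[1,[3.4,0.7,5],0],[1,[3.4,0.7,10],0],[1,[3.4,0.7,14],0],[1,[3.4,0.7,16.5],0],[1,[3.4,0.7,17.8],0],[1,[3.4,0.7,17.9],0],[0,[3.4,0.7,17.9],0],[0,[3.4,0.7,17.9],0],[0,[3.4,0.7,17.9],0],[0,[3.4,0.7,17.9],0],[0,[3.4,0.7,17.9],0],[0,[3.4,0.7,17.9],0],[0,[3.4,0.7,17.9],0],[0,[3.4,0.7,17.9],0]]'
python3 -m pendant '[[0,[0,0,0],0],[0,[0,0,-3],0],[0,[0,0,-8],0],[0,[0,0,-12],0],[0,[0,0,-12],0]]'
python3 -c "
from h import *
print(pose().round(4).tolist());f=grab('wrist');print(rect(f,'board',pose()[2,3]-.164))"
```

```text
clock: 11.45
position: [0.5169, -0.3956, 0.1837]
eef_rot: [0.677, 0.736, -0.0, -0.0]
ft_force: [-0.2, 0.7, 0.1]
finger_gap: 0.0377
grip_force: 30.0
clock: 12.08
position: [0.518, -0.396, 0.3074]
eef_rot: [0.677, 0.736, 0.001, 0.003]
ft_force: [0.1, 0.2, 0.3]
finger_gap: 0.0374
grip_force: 30.0
[[-0.0834, 0.9965, 0.0053, 0.518], [0.9965, 0.0834, -0.0035, -0.396], [-0.004, 0.005, -1.0, 0.3074], [0.0, 0.0, 0.0, 1.0]]
(0.74, ((517.0425415039062, -367.4409484863281), (38.49369430541992, 79.6437759399414), 4.745626926422119), [[494.6000061035156, -329.29998779296875], [501.20001220703125, -408.70001220703125], [539.5, -405.5], [532.9000244140625, -326.20001220703125]])
```

```bash
python3 -m pendant '[[0,[5.5,1.8,0],3],[0,[11,3.6,0],5.9],[0,[17,5.5,0],5.9],[0,[22.9,7.5,0],5.9],[0,[22.9,7.5,0],5.9],[0,[22.9,7.5,4],5.9],[0,[22.9,7.5,7],5.9],[0,[22.9,7.5,8.5],5.9],[0,[22.9,7.5,8.5],5.9],[0,[22.9,7.5,8.5],5.9]]'
python3 -c "
from h import *
T=pose();print(T.round(4).tolist());f=grab('wrist');save(f,'w3.png');print(rect(f,'board',T[2,3]-.164));print(env.landmark_of(f,'stop_face')); print(totool([.5733,-.1616,.206]))"
```

```text
clock: 13.42
position: [0.573, -0.1614, 0.2195]
eef_rot: [0.714, 0.7, 0.0, 0.0]
ft_force: [-0.0, -0.7, -0.1]
finger_gap: 0.0376
grip_force: 30.0
[[0.0197, 0.9998, 0.0011, 0.573], [0.9998, -0.0197, -0.0002, -0.1614], [-0.0002, 0.0011, -1.0, 0.2195], [0.0, 0.0, 0.0, 1.0]]
(0.61, ((574.36962890625, -131.5803985595703), (77.95100402832031, 37.63304138183594), 88.87230682373047), [[554.7999877929688, -170.1999969482422], [592.4000244140625, -170.89999389648438], [593.9000244140625, -93.0], [556.2999877929688, -92.19999694824219]])
[]
[-0.03  0.03  1.38]
```

View pics/w3.png

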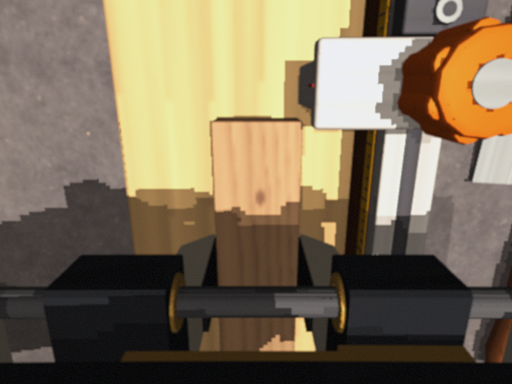

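The board is held straight along the fence. Its end is at row 120, the saddle's near edge is at row 128, and it stands clear of the stop in x (300 against 315). I'll lower and release with a limited opening.

```bash
python3 -m pendant '[[0,[0,0,0.7],0],[0,[0,0,1.2],0],[0,[0,0,1.4],0],[0,[0,0,1.45],0],[0,[0,0,1.45],0]]'
python3 -m pendant '[[0.55,[0,0,0],0],[0.55,[0,0,0],0],[0.55,[0,0,0],0],[0.55,[0,0,0],0]]'
```

```text
clock: 14.2
position: [0.5724, -0.1611, 0.2056]
eef_rot: [0.714, 0.7, -0.0, 0.0]
ft_force: [-7.3, 1.9, 19.6]
finger_gap: 0.0375
grip_force: 30.0
clock: 14.7
position: [0.5725, -0.1612, 0.204]
eef_rot: [0.714, 0.7, -0.0, -0.0]
ft_force: [0.3, -0.3, -0.4]
finger_gap: 0.0505
grip_force: 0.0
```

```bash
python3 -m pendant '[[0.3,[0,0,-0.1],0],[0.3,[0,0,-0.1],0],[0.3,[0,0,-0.1],0],[0.3,[0,0,-0.1],0],[0.3,[-0.2,0,-0.1],0],[0.3,[-0.4,0,-0.1],0],[0.3,[-0.4,0,-0.1],0],[0.55,[-0.4,0,-0.1],0],[0.55,[-0.4,0,-0.1],0],[0.55,[-0.4,0,-0.1],0],[0.55,[-0.4,0,-0.1],0],[0.55,[-0.4,0,-4],0],[0.3,[-0.4,0,-9],0],[0,[-0.4,-3,-12],0],[0,[-0.4,-7,-12],0],[0,[-0.4,-7,-12],0]]'
python3 - <<'E'
from h import *
T=pose();print(T.round(4).tolist());f=grab('wrist');save(f,'w4.png');print(rect(f,'board',.041))
for n in ["board","stop_face","stop_knob"]: print(n,[(round(a["p"],2),toz(f,a["at"],z)[0].round(4)) for a in env.landmark_of(f,n) for z in (.022,.0945)])
E
```

```text
clock: 16.7
position: [0.5001, -0.164, 0.3245]
eef_rot: [0.714, 0.7, -0.001, -0.0]
ft_force: [1.1, -0.2, -0.7]
finger_gap: 0.0151
grip_force: 0.0
[[0.0203, 0.9998, -0.0016, 0.5001], [0.9998, -0.0203, -0.0011, -0.164], [-0.0012, -0.0016, -1.0, 0.3245], [0.0, 0.0, 0.0, 1.0]]
(0.8, ((571.4689331054688, -156.9120330810547), (120.48499298095703, 42.270606994628906), 88.95822143554688), [[549.2000122070312, -216.8000030517578], [591.5, -217.5], [593.7000122070312, -97.0999984741211], [551.4000244140625, -96.30000305175781]])
board [(0.96, array([ 0.5713, -0.1568,  0.022 ])), (0.96, array([ 0.5536, -0.1378,  0.0945]))]
stop_face []
stop_knob [(0.97, array([ 0.6799, -0.0797,  0.022 ])), (0.97, array([ 0.6344, -0.0804,  0.0945]))]
```

View pics/w4.png

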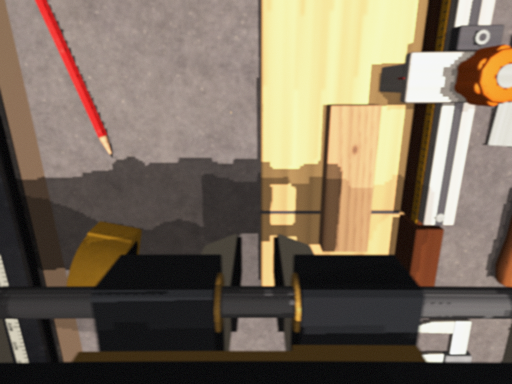

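The board lies free on the base, from (327,105) to (375,250), parallel to the fence, with its end about 8 mm short of the stop. I'll push it to the fence with the closed fingers.

```bash
python3 -m pendant '[[0,[0.7,2.2,4],0],[0,[0.7,2.2,8],0],[0,[0.7,2.2,11],0],[0,[0.7,2.2,11.75],0],[0,[0.7,2.8,11.75],0],[0,[0.7,3.6,11.75],0],[0,[0.7,4.5,11.75],0],[0,[0.7,5.3,11.75],0],[0,[0.7,5.9,11.75],0],[0,[0.7,6.2,11.75],0],[0,[0.7,6.2,11.75],0]]'
python3 -m pendant '[[0,[0,0.2,0],0],[0,[0,0.4,0],0],[0,[0,0.4,0],0]]'
```

```text
clock: 18.32
position: [0.5651, -0.1581, 0.2076]
eef_rot: [0.714, 0.7, -0.0, 0.0]
ft_force: [-2.8, -0.4, 8.6]
finger_gap: 0.0006
grip_force: 3.8
clock: 18.7
position: [0.5689, -0.1582, 0.2076]
eef_rot: [0.714, 0.7, -0.0, 0.0]
ft_force: [-3.2, -0.2, 8.0]
finger_gap: 0.0006
grip_force: 4.2
```

Run:
```python
from h import *
f=grab('wrist');g=grab("scene")
a=cv2.resize(f["pixels"],(400,300)); b=cv2.resize(g["pixels"][160:310,120:320],(400,300),interpolation=cv2.INTER_CUBIC)
cv2.imwrite("pics/c5.png",np.hstack([a,b])[:,:,::-1]); print(rect(f,"board",.041),env.observe()["ft_force"])
```

```text
(0.73, ((602.773681640625, -125.23481750488281), (56.57913589477539, 39.62685775756836), 88.79985046386719), [[582.4000244140625, -153.10000610351562], [622.0, -153.89999389648438], [623.2000122070312, -97.4000015258789], [583.5999755859375, -96.5]]) [-3.94693309  0.24752238  7.07656391]
```

View pics/c5.png

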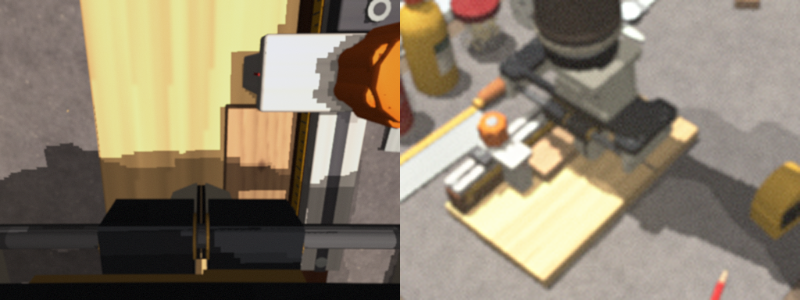

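The board is flat and about at the fence, with its end still short of the stop. I'll press on to confirm contact.

```bash
python3 -m pendant '[[0,[0,0.2,-0.2],0],[0,[0,0.2,-0.2],0],[0,[0,0.2,-0.2],0]]'; python3 -m pendant '[[0,[0,0.3,0],0],[0,[0,0.3,0],0],[0,[0,0.3,0],0]]'
```

```text
clock: 19.23
position: [0.5708, -0.1582, 0.2089]
eef_rot: [0.714, 0.7, 0.0, 0.0]
ft_force: [-2.6, -0.3, 4.9]
finger_gap: 0.0004
grip_force: 2.5
clock: 19.6
position: [0.572, -0.1582, 0.2088]
eef_rot: [0.714, 0.7, -0.002, -0.001]
ft_force: [-11.2, 0.4, 13.5]
finger_gap: 0.0005
grip_force: 8.9
```

```bash
python3 -m pendant '[[0,[0,-1.2,0],0],[0,[0,-1.2,-4],0],[0,[-4,0,-5],0],[0,[-8.7,2.4,-5],0],[0,[-8.7,2.4,-5],0],[0,[-8.7,2.4,-3],0],[0,[-8.7,2.4,0],0],[0,[-8.7,2.4,0],0],[0,[-7.8,2.4,0],0],[0,[-7,2.4,0],0],[0,[-6.6,2.4,0],0],[0,[-6.6,2.4,0],0]]'; python3 -m pendant '[[0,[0.2,0,0],0],[0,[0.4,0,0],0],[0,[0.4,0,0],0]]'
```

```text
clock: 21.1
position: [0.5966, -0.224, 0.2093]
eef_rot: [0.714, 0.701, 0.0, 0.0]
ft_force: [-0.6, -0.6, 1.1]
finger_gap: 0.0003
grip_force: 0.0
clock: 21.48
position: [0.5964, -0.2206, 0.2087]
eef_rot: [0.714, 0.7, -0.0, 0.0]
ft_force: [0.3, -0.2, -0.1]
finger_gap: 0.0005
grip_force: 0.0
```

```bash
python3 -m pendant '[[0,[0.2,0,0],0],[0,[0.3,0,0],0],[0,[0.3,0,0],0]]'; python3 -m pendant '[[0,[0.2,0,0],0],[0,[0.3,0,0],0],[0,[0.3,0,0],0]]';  python3 -c "
from h import *
f=grab('wrist');print(rect(f,'board',.041));print([toz(f,a['at'],.0945) for a in env.landmark_of(f,'stop_knob')])"
```

```text
clock: 21.85
position: [0.5962, -0.2199, 0.2088]
eef_rot: [0.715, 0.7, -0.001, 0.001]
ft_force: [-0.3, -7.6, 0.0]
finger_gap: 0.0006
grip_force: 3.5
clock: 22.22
position: [0.596, -0.2192, 0.209]
eef_rot: [0.715, 0.699, -0.002, 0.002]
ft_force: [-1.0, -13.8, 0.8]
finger_gap: 0.0004
grip_force: 6.7
(0.93, ((603.4819946289062, -158.52798461914062), (100.85881042480469, 38.869510650634766), 88.80994415283203), [[583.0, -208.5], [621.9000244140625, -209.39999389648438], [624.0, -108.5], [585.0999755859375, -107.69999694824219]])
[]
```

```bash
python3 -m pendant '[[0,[-1.5,0,0],0],[0,[-1.5,0,-4],0],[0,[2,-3,-5],0],[0,[6,-4.4,-5],0],[0,[6,-4.4,-5],0],[0,[6,-4.4,-3],0],[0,[6,-4.4,0],0],[0,[6,-4.4,0],0],[0,[6,-3.6,0],0],[0,[6,-3,0],0],[0,[6,-2.7,0],0],[0,[6,-2.5,0],0],[0,[6,-2.5,0],0]]'; python3 -m pendant '[[0,[0,0.2,0],0],[0,[0,0.3,0],0],[0,[0,0.3,0],0]]'
```

```text
clock: 24.0
position: [0.572, -0.1542, 0.2094]
eef_rot: [0.714, 0.7, -0.001, -0.0]
ft_force: [-7.3, 0.5, 8.9]
finger_gap: 0.0006
grip_force: 5.6
clock: 24.38
position: [0.5731, -0.1542, 0.2092]
eef_rot: [0.714, 0.7, -0.003, -0.002]
ft_force: [-15.9, 1.3, 16.9]
finger_gap: 0.0006
grip_force: 12.0
```

Firm fence contact. I'll retreat and check.

```bash
python3 -m pendant '[[0,[0,-1.2,0],0],[0,[0,-2,-1],0],[0,[0,-3,-6],0],[0,[-2,-6,-12],0],[0,[-4,-6,-15],0],[0,[-4,-6,-15],0],[0,[-4,-6,-15],0]]'
python3 - <<'E'
from h import *
f=grab('wrist');print(rect(f,"board",.041),[toz(f,a['at'],.0945) for a in env.landmark_of(f,'stop_knob')])
g=f["pixels"]; cv2.imwrite("pics/c6.png",cv2.resize(g[30:270,220:512],None,fx=2.4,fy=2.4,interpolation=cv2.INTER_CUBIC)[:,:,::-1])
E
```

```text
clock: 25.25
position: [0.5147, -0.1927, 0.3588]
eef_rot: [0.714, 0.7, 0.0, 0.0]
ft_force: [-0.2, -0.3, -0.7]
finger_gap: 0.0007
grip_force: 0.0
(0.83, ((601.6393432617188, -149.40232849121094), (119.76753997802734, 42.58356475830078), 89.56739044189453), [[579.9000244140625, -209.10000610351562], [622.5, -209.39999389648438], [623.4000244140625, -89.69999694824219], [580.7999877929688, -89.4000015258789]]) [array([[ 0.63514198, -0.08272239,  0.0945    ]])]
```

View pics/c6.png

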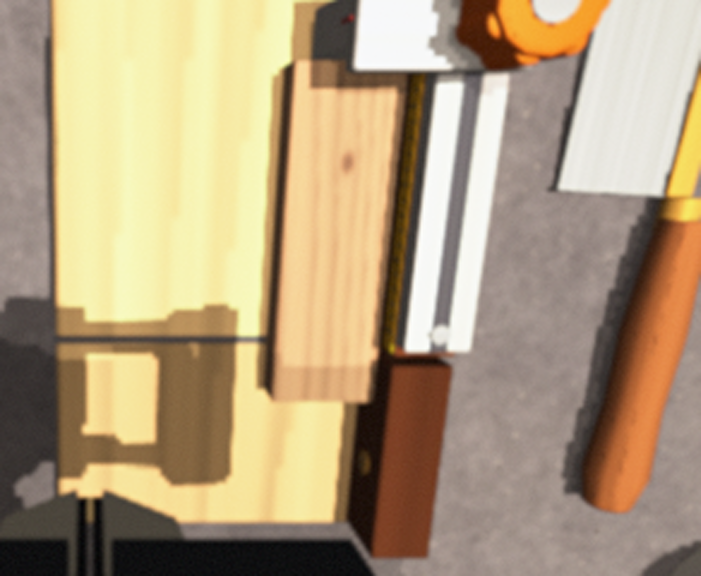

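```bash
python3 -m pendant '[[0,[4,1,-2],0],[0,[7,2,-2],0],[0,[7,2,-2],0],[0,[7,2,-2],0],[0,[7,2,-2],0]]'
python3 - <<'E'
from h import *
f=grab('wrist');print(rect(f,"board",.041),[(toz(f,a['at'],.0945),a["p"]) for a in env.landmark_of(f,'stop_knob')])
print([(toz(f,a['at'],.022),a["p"]) for a in env.landmark_of(f,'stop_face')])
g=f["pixels"]; x,y=map(int,proj(f,[.61,-.09,.05])[0]); print(x,y); y0=max(0,y-75);x0=min(max(0,x-100),312)
cv2.imwrite("pics/c7.png",cv2.resize(g[y0:y0+150,x0:x0+200],None,fx=4,fy=4,interpolation=cv2.INTER_CUBIC)[:,:,::-1])
E
```

```text
clock: 26.02
position: [0.536, -0.1245, 0.3782]
eef_rot: [0.714, 0.7, -0.001, -0.0]
ft_force: [0.0, -0.9, 0.6]
finger_gap: 0.0002
grip_force: 0.0
(0.77, ((602.7207641601562, -148.0537567138672), (121.54609680175781, 40.393348693847656), 89.06519317626953), [[581.5, -208.5], [621.9000244140625, -209.10000610351562], [623.9000244140625, -87.5999984741211], [583.5, -87.0]]) [(array([[ 0.63506107, -0.0809037 ,  0.0945    ]]), 0.72)]
[]
339 139
```

View pics/c7.png

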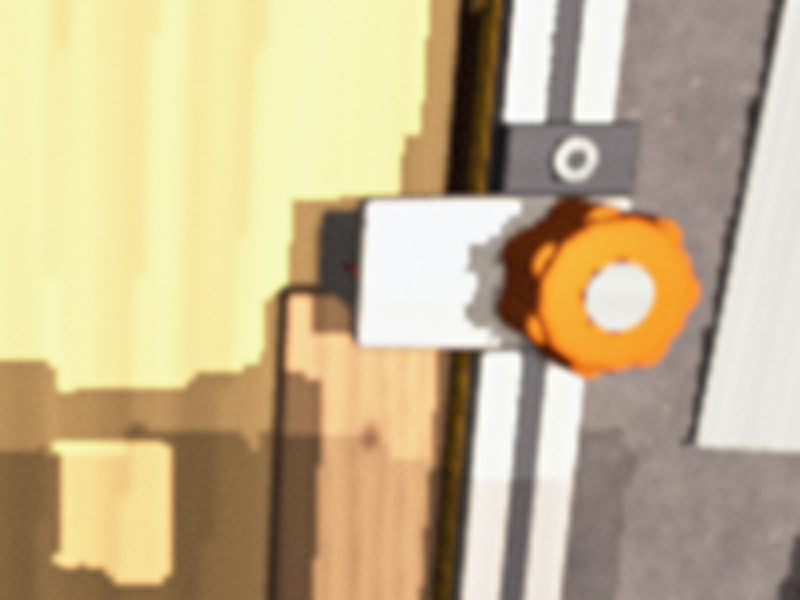

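The last view shows the saddle up against the collar at about (570,195), the board's end meeting the dark stop foot at about (340,300), and its far side along the fence.

```bash
python3 -c "
from rig import env
print(env.finish_job())"
```

```text
the job is handed in; nothing more can be done
None
```

The job is handed in at about 26 s: the stop is home against the collar, the board lies flat and flush to the fence with its end against the stop, and I never touched the tape measure or calliper; no verdict was returned.

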